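Seal a sample canister in the cap press and park it on the dispatch rack

ROBOT

A 7-joint arm with a two-finger parallel gripper is mounted at the origin on a cart in front of the work surface, level with it; the furniture and walls round the work are solid. World frame = base frame: x ahead of the robot, y to its left, z up, the work surface at z = 0. Lengths are in m, angles in degrees, forces in N, time in s.
With the tool pointing down it reaches from about 0.35 to 0.775 m from the base axis. Payload 3.1 kg.
Tool frame: the origin (TCP) lies on the centre line of the jaws, within the pads' length; the fingertips stand 17 mm ahead of it and the grasp point (between the pads) lies 2 mm behind it (robot.tip_reach is the distance from the TCP to the fingertips, in m); z points along the fingers, y is the direction in which the jaws open and shut (so a half turn about z gives the same grasp; the last joint's range is limited). The gripper opens to 85 mm and grips with 20 to 120 N. Pads are 22 mm wide; open, the fingers measure 114 mm over their backs; the gripper's body (76 mm by 85 mm) begins 54 mm behind the grasp point. The pads swing forward as they close: fully open they stand 13 mm farther back than shut.
Start: joints at [-2.389, 17.813, 0.802, 86.603, -0.252, 75.585, -1.558], TCP at [0.55, 0, 0.248] pointing down, gripper open.
Joint ranges: [-154.91, 154.91], [-16.99, 109.72], [-72.82, 74.43], [7.12, 147.25], [-82.49, 262.49], [11.32, 116.49], [-174.64, 174.64]. Speed limits (degrees/s): [159.86, 159.86, 180, 180, 180, 180, 180].

INTERFACE

Orientations are given as [roll, pitch, yaw] about the fixed x, y, z axes, in that order (R = Rz(yaw) Ry(pitch) Rx(roll)).
In Python, from station import robot, fingers, vision, workorder, recognise gives the robot as it stands. Calls block until the motion is done:
- robot.move_to(position, orientation): joint-space move of the TCP to a pose.
- robot.line_to(position, orientation=None, velocity=0.15, f_stop=None): straight line of the TCP; orientation=None keeps the orientation; velocity is the mean speed in m/s. With f_stop (N) it stops when the force on the tool has changed by that much, and returns True; else False.
- robot.move_j(angles): joint-space move.
- fingers.gripper_to(opening, force=None): opening from 0.0 (shut) to 1.0 (fully open); force is the grip in N (None keeps the last); returns when the fingers have stopped.
- robot.pause(seconds).
- robot.inverse_kinematics(position, orientation): joint angles nearest the present ones, or None.
- vision.grab_frame(name): name is "scene" or "side" or "wrist"; returns the picture (400x640x3 uint8, red, green, blue); there is no depth.
- vision.calibration(name): a dict with "mtx" (3x3 intrinsics, pixels), "extrinsics" (4x4, takes a point from world to camera coordinates); the wrist camera has in their place "T_tool_cam" (4x4, takes a point from camera to tool coordinates, whose origin is the TCP and whose axes are the flange's). Camera axes: x right, y up, looking along -z (the intrinsics and any distortion apply to the point x, -y, -z); pixel columns grow to the right and rows downward; lengths in m; the calibration is good to about 2 mm. A picture is of the moment at which its call begins: read the wrist's pose just before it. calibration takes no time and is no camera call.
A pose or a line that the arm cannot do raises robot.PlanningError and nothing moves.
- workorder.close_job(): hands the job in, once; it reports no verdict.
Trained networks look in the newest picture that a camera, given by its name, has taken for a name from the list of things; names that differ only in an ending like _2 or _b are one class to them, and where a whole thing is asked for, a point or a joint stands for the part that bears it (a point fixed in the world has none). Each returns a list of dicts, best first, with "p" (0 to 1); they miss things now and then, are a little off and sometimes report something else, mostly with a low value. They report only what shows in the picture. A call takes as long as a camera call.
- recognise(label, camera): "rect" ([centre column, centre row, width, height] in pixels, round what is visible of it).
Readings, each from a call of its own:
- robot.current_time_s(): time.
- robot.current_joint_positions(): joint angles.
- robot.current_dq(): joint speeds.
- robot.current_joint_torque(): joint torques, N m.
- robot.current_tool_pos(): TCP position.
- robot.current_eef_rot(): TCP orientation.
- robot.current_contact_force(): force on the tool from outside, world axes, zero at the start.
- robot.current_torque(): the same for the moment, N m.
- robot.current_finger_gap(): opening from 0.0 (shut) to 1.0 (fully open).
Only numpy, scipy, OpenCV 4.12 (cv2) and the standard library are available. Lean on these libraries where they do the work, as an engineer would, in place of code of your own. Each camera call takes 0.05 s, during which the arm holds its last target. There are 200 camera calls.

TASK

Lift the canister with the raised cap off its stand, lay it in the cradle of the cap press between the two jaws, and squeeze the press's two handles together until the cap's resistance gives way and it is fully home. Then park the sealed canister on the sloping rack, resting against the rack's stop, but first press the rack's pedal fully down so that the stop stands up, because the canister would roll off otherwise. The cap must be pushed on in the press, by its handles.

Things in the scene. Friction and masses are not known exactly. Their poses are not given: they have to be found in the camera images.
- can_center (a point): Loose sample canister: white cylinder lying on its side, 32 mm diameter, 88 mm long with the cap raised, about 0.25 kg. Point: on its axis, mid-length (cap raised). y runs along it towards the cap: body -44 to +28 mm, then 6.5 mm of thinner grey neck (gone when home), ribbed cap to +44. Starts level in the stand, axis 45 mm up. Grasp it across the diameter here, from above.
- stand: Small fixed grey stand, origin under its centre, canister along its y. Two V-plates 5 mm thick at 24.5 mm to either side of the middle (44 mm free between them for fingers, down to the 8 mm thick foot); the plates are 42 mm high and reach 26 mm to either side in x. Behind it stands a centrifuge (100 mm high, lid propped open to about 220 mm); press and rack are to its left and right.
- cap (a joint): How far the cap is pushed on along the canister's axis, in m: 0 raised, 0.0065 fully home. It resists with up to about 12 N (peak at 0.002 to 0.003), gives way at 0.004, then snaps home by itself and stays.
- press_nest (a point): In the fixed cap press, where the canister's centre belongs: middle of its cradle (two V-plates as on the stand, on an 8 mm base plate), 45 mm above the worktop. y: the line along which the jaws close and the canister lies (cap either way); -x points to the handles. Jaws: upright rubber rollers 26 mm high, faces 48.5 mm to either side when open, so the canister has 4 mm free at each end.
- press: The cap press: aluminium base plate with two steel arms, hinged at its far side, that carry the jaws and end in black handles on the near side. Origin under the cradle's middle, axes as press_nest. The arms run along x at 65 mm to either side of the cradle, and jaws and arms are below 60 mm high.
- handle_left_grip (a point): Middle of the press's left (+y) handle, the place to squeeze, 45 mm above the worktop and 115 mm before the cradle's middle (-x): an upright black bar 9 mm thick, 20 mm high, 76 mm long in x. Open, the two handles measure 62 mm over their outer faces; about 23 mm when the cap is home.
- handle_right_grip (a point): The same point of the right (-y) handle.
- handle_left (a joint): Angle of the left handle, rad: 0 open, 0.115 inner end stop; about 0.11 when squeezed with the cap home. It turns inward about an upright hinge 190 mm behind the grip point, the jaw being 75 mm from the hinge. A spring (about 3 N at the grip) opens it when let go; sealing takes about 5 N more on each handle.
- handle_right (a joint): The same of the right handle.
- ramp_rest (a point): Canister's centre when parked on the fixed sloping rack against its raised stop, 57 mm above the worktop. y: the direction in which the parked canister lies (cap either way); -x: downhill, 8 degrees; z up. It lies on two aluminium rails 5 mm wide at 24.5 mm to either side (44 mm free between them for fingers), which reach 16 mm downhill and 74 mm uphill of this point.
- ramp: The sloping rack; origin under its middle, axes as ramp_rest. White foot plate 6 mm thick; the stop's 8 mm thick axle crosses 28 mm downhill of the rest point, its top 26 mm above the worktop. The stop is two steel fingers outside the rails, 33.5 mm to either side: below the rail tops when down, 60 mm above the worktop when up.
- stop_pedal (a point): Top of the rack's black pedal, mid-width, 34 mm from its hinge: a plate 34 mm wide (y), 46 mm long, downhill of the rails. It starts raised, this point about 42 mm above the worktop; fully down about 14 mm above it and 6 mm further downhill. About 2 N press it down; it stays where it is left.
- stop (a joint): Angle of the rack's stop, rad: 0 stop down (pedal raised), 0.9 stop fully up (pedal fully down).

How it is judged (in metres and radians):
On the way, in this order (a step that is already met when the one before it is completed fails the run):
1. the canister lies in the press's cradle between the jaws, its cap still raised (distance between can_center and press_nest below 0.012 m and angle between the y axis of can_center and the y axis of press_nest, either way round below 0.15 rad and value of joint cap below 0.002 m), for 0.2 s.
2. both handles are squeezed and the cap has gone home in the press (value of joint cap above 0.0055 m and distance between can_center and press_nest below 0.018 m and value of joint each of handle_left, handle_right above 0.06 rad), for 0.1 s.
At the end, for the whole second after the job is handed in: The cap is home (within 1 mm), the rack's stop is up (more than 0.7 rad) and the canister rests on the rack's rails against the stop: its centre within 8 mm across and 15 mm along its length of the rest point, within 6 mm in height and 0.2 rad in direction; it stays there (value of joint cap above 0.0055 m and value of joint stop above 0.7 rad and x of can_center in the frame of ramp_rest between -0.008 and 0.008 m and y of can_center in the frame of ramp_rest between -0.015 and 0.015 m and z of can_center in the frame of ramp_rest between -0.006 and 0.006 m and angle between the y axis of can_center and the y axis of ramp_rest, either way round below 0.2 rad); the robot touches nothing.
It fails at once if the canister is put down on the rack while the stop is not up (value of joint stop below 0.6 rad and x of can_center in the frame of ramp_rest between -0.03 and 0.03 m and y of can_center in the frame of ramp_rest between -0.06 and 0.06 m and z of can_center in the frame of ramp_rest below 0.006 m).
It also fails if it takes over 72 s, if anything falls off the work surface, if the arm or the gripper's body presses on something with over 40 N, if the wrist force passes 120 N, or if a joint passes its speed limit or range.

## Working session

There is one attempt and no reset: what is moved stays moved. The work goes in short steps, each a Python script; the robot and the scene stay as the last script left them, time stands still between calls to the robot, and variables do not carry over. Pictures are saved under pics/ and viewed, about 8 in all and at most 12, crops included, and the job is handed in when it is done.

```bash
ls; mkdir -p pics; python3 - <<'E'
from station import robot, fingers, vision, workorder, recognise
import cv2
for n in ["scene","side","wrist"]:
    im=vision.grab_frame(n); cv2.imwrite(f"pics/{n}0.png",im[:,:,::-1])
    c=vision.calibration(n); print(n,{k:(v.round(4).tolist() if hasattr(v,'round') else v) for k,v in c.items()})
    for l in ["can_center","stand","press","ramp","stop_pedal","handle_left_grip","handle_right_grip","cap"]:
        try: print(l,[( [round(x) for x in d["rect"]],round(d["p"],2)) for d in recognise(l,n)[:2]])
        except Exception as e: print(l,e)
print(robot.current_time_s(), robot.current_eef_rot())
E
```

```text
pics
scene {'mtx': [[488.1997, 0.0, 311.5957], [0.0, 488.1997, 197.6836], [0.0, 0.0, 1.0]], 'extrinsics': [[0.819, -0.5733, -0.0219, -0.4547], [0.4086, 0.5561, 0.7237, -0.2906], [-0.4028, -0.6017, 0.6897, -1.0612], [0.0, 0.0, 0.0, 1.0]]}
can_center [([286, 250, 38, 27], 0.89)]
stand [([283, 265, 30, 23], 0.9)]
press [([272, 175, 102, 53], 0.68), ([273, 179, 87, 25], 0.63)]
ramp []
stop_pedal [([334, 298, 40, 26], 0.83)]
handle_left_grip [([272, 179, 89, 29], 0.73), ([252, 166, 65, 35], 0.7)]
handle_right_grip [([272, 183, 91, 34], 0.62)]
cap [([275, 243, 17, 13], 0.45)]
side {'mtx': [[505.0254, 0.0, 318.556], [0.0, 505.0254, 194.6909], [0.0, 0.0, 1.0]], 'extrinsics': [[0.9844, -0.1749, -0.0199, -0.5237], [0.092, 0.4148, 0.9053, -0.1181], [-0.1501, -0.893, 0.4244, -1.205], [0.0, 0.0, 0.0, 1.0]]}
can_center [([281, 226, 29, 28], 0.62)]
stand [([281, 237, 32, 26], 0.59)]
press [([312, 184, 90, 39], 0.79), ([308, 171, 79, 16], 0.43)]
ramp [([316, 265, 71, 35], 0.77), ([310, 182, 91, 12], 0.17)]
stop_pedal [([314, 185, 88, 42], 0.62), ([301, 266, 36, 32], 0.52)]
handle_left_grip [([309, 171, 76, 16], 0.68)]
handle_right_grip [([310, 181, 85, 13], 0.85)]
cap [([273, 219, 11, 7], 0.4)]
wrist {'mtx': [[301.4279, 0.0, 317.7227], [0.0, 301.4279, 196.4682], [0.0, 0.0, 1.0]], 'T_tool_cam': [[0.0003, 0.9632, 0.2687, 0.0689], [1.0, -0.0001, -0.0007, 0.002], [-0.0006, 0.2687, -0.9632, -0.1246], [0.0, 0.0, 0.0, 1.0]]}
can_center [([215, 239, 51, 74], 0.72)]
stand []
press [([345, 44, 182, 86], 0.8)]
ramp [([278, 323, 101, 50], 0.93), ([205, 214, 26, 27], 0.67)]
stop_pedal [([248, 324, 53, 41], 0.58)]
handle_left_grip [([248, 325, 52, 41], 0.44)]
handle_right_grip [([339, 39, 168, 77], 0.57)]
cap [([205, 215, 27, 25], 0.8), ([276, 322, 104, 52], 0.37)]
1.35 [ 1.79999986e+02 -6.09591002e-04  9.00047779e+01]
```

```bash
python3 - <<'E'
import cv2
a=cv2.imread("pics/wrist0.png"); cv2.imwrite("pics/w0b.png",cv2.resize(a[0:360,120:480],None,fx=1.66,fy=1.66))
b=cv2.imread("pics/scene0.png")[130:340,180:420];cv2.imwrite("pics/s0b.png",cv2.resize(b,None,fx=2.8,fy=2.8))
E
```

```text
(no output)
```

View pics/wrist0.png

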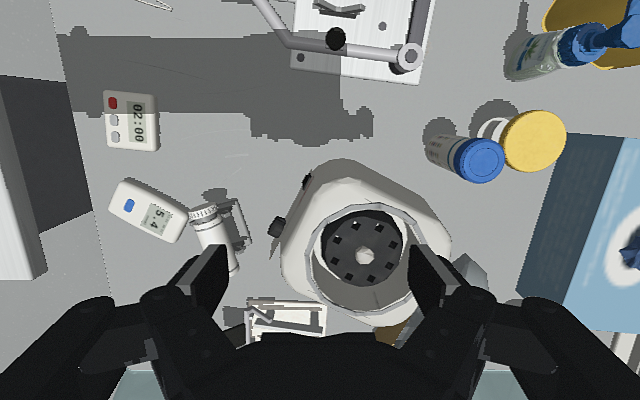

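View pics/s0b.png

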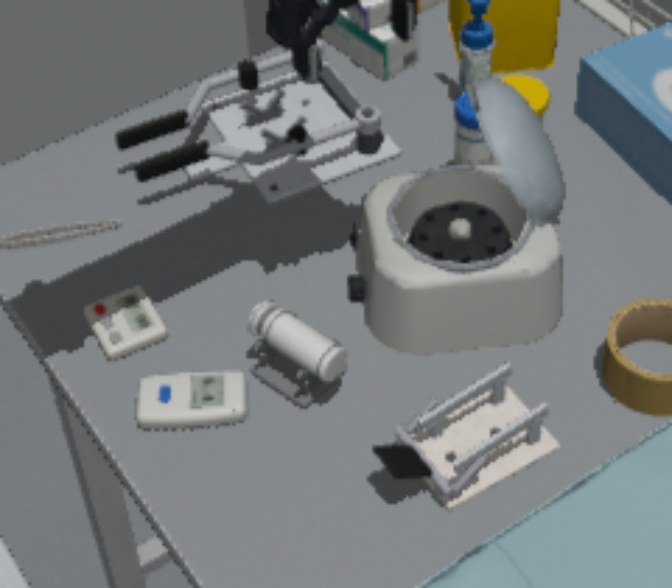

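```bash
cat > h.py <<'E'
from station import robot, fingers, vision, workorder, recognise
import numpy as np, cv2
from scipy.spatial.transform import Rotation as R
def pose():
    T=np.eye(4); T[:3,:3]=R.from_euler('xyz',robot.current_eef_rot(),degrees=True).as_matrix()
    T[:3,3]=robot.current_tool_pos(); return T
def cam(name,T=None):
    c=vision.calibration(name)
    W=T@c["T_tool_cam"] if name=="wrist" else np.linalg.inv(c["extrinsics"])
    return np.array(c["mtx"]),W
def unproj(C,uv,z):
    K,W=C; uv=np.atleast_2d(np.asarray(uv,float)); d=np.c_[(uv-K[:2,2])/K[0,0],np.ones(len(uv))]*[1,-1,-1]
    d=d@W[:3,:3].T; o=W[:3,3]; return o+d*((z-o[2])/d[:,2])[:,None]
def proj(C,P):
    K,W=C; p=(np.atleast_2d(P)-W[:3,3])@W[:3,:3]; p=p*[1,-1,-1]; p=p@K.T; return p[:,:2]/p[:,2:]
def snap(fn):
    T=pose(); im=vision.grab_frame("wrist")[:,:,::-1].copy(); cv2.imwrite(f"pics/{fn}.png",im); np.save(f"pics/{fn}.npy",T); return im,cam("wrist",T)
DOWN=lambda yaw:[180,0,yaw]
E
python3 - <<'E'
from h import *
C=cam("wrist",np.load("pics/none.npy") if 0 else pose())
print("can ends",unproj(C,[[203,212],[232,275]],.045).round(3))
print("ramp",unproj(C,[[278,323],[250,330]],.04).round(3))
print("handle tip region",unproj(C,[[340,39]],.045).round(3))
S=cam("scene")
f=lambda u,v:(180+u/2.8,130+v/2.8)
pts={"hL outer":(120,137,.045),"hL in":(185,115,.045),"hR outer":(140,168,.045),"hR in":(205,150,.045),"hingeR":(367,118,.06),"hingeL":(310,60,.05),"cradle":(280,115,.035),"ped":(403,460,.04),"railA":(505,372,.05),"railB":(545,410,.05),"railA0":(430,425,.04),"can1":(262,320,.045),"can2":(338,362,.045)}
for k,(u,v,z) in pts.items(): print(k,unproj(S,f(u,v),z)[0].round(3))
E
```

```text
can ends [[ 0.421 -0.041  0.045]
 [ 0.448 -0.122  0.045]]
ramp [[ 0.501 -0.194  0.04 ]
 [ 0.464 -0.205  0.04 ]]
handle tip region [[0.574 0.139 0.045]]
hL outer [0.427 0.243 0.045]
hL in [0.496 0.234 0.045]
hR outer [0.422 0.191 0.045]
hR in [0.485 0.176 0.045]
hingeR [0.63  0.107 0.06 ]
hingeL [0.642 0.228 0.05 ]
cradle [0.578 0.188 0.035]
ped [ 0.43  -0.227  0.04 ]
railA [ 0.545 -0.212  0.05 ]
railB [ 0.546 -0.26   0.05 ]
railA0 [ 0.468 -0.212  0.04 ]
can1 [ 0.415 -0.042  0.045]
can2 [ 0.442 -0.119  0.045]
```

```bash
python3 - <<'E'
from h import *
ims=[]
for n,p in [("can1",(.433,-.08,.25)),("rack1",(.48,-.235,.25)),("press1",(.52,.19,.29))]:
    if n=="press1": robot.line_to([.45,-.05,.29])
    robot.move_to(p,DOWN(90)); im,C=snap(n); ims.append(im)
    if n!="can1": cv2.imwrite(f"pics/{n}v.png",cv2.resize(im[:400,160:480],None,fx=1.45,fy=1.45)) if 0 else None
a=np.hstack([ims[0][100:330,180:430],ims[1][100:330,180:430]]);cv2.imwrite("pics/v1.png",cv2.resize(a,None,fx=1.6,fy=1.6,interpolation=cv2.INTER_CUBIC))
cv2.imwrite("pics/v2.png",cv2.resize(ims[2][80:340,140:500],None,fx=2.2,fy=2.2,interpolation=cv2.INTER_CUBIC))
print(robot.current_time_s(),pose()[:3,3])
E
```

```text
5.225 [0.52068579 0.18691964 0.29001657]
```

View pics/v1.png

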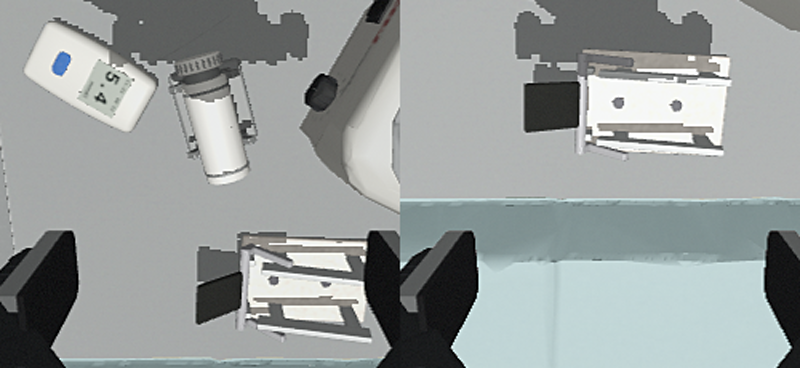

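View pics/v2.png

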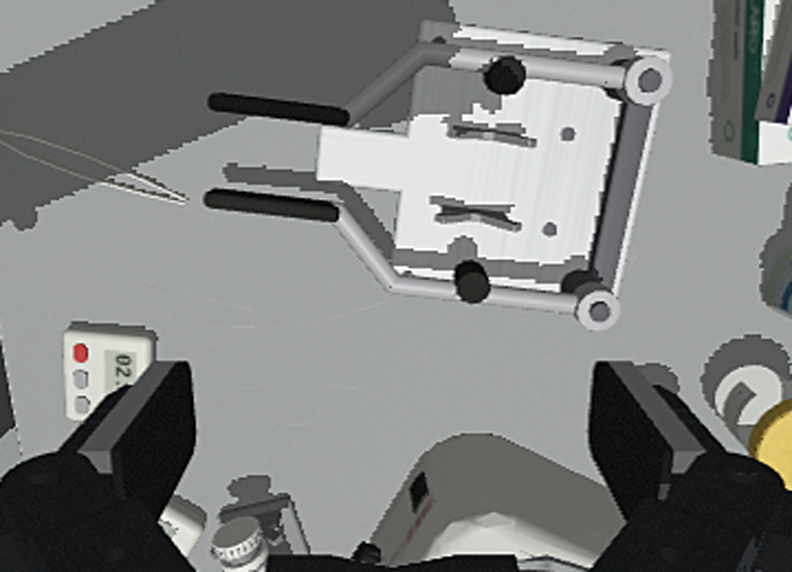

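```bash
cat > fit.py <<'E'
from h import *
from scipy.optimize import least_squares
def place(p,L):
    x,y,a=p; c,s=np.cos(a),np.sin(a); L=np.atleast_2d(L)
    return np.c_[x+c*L[:,0]-s*L[:,1], y+s*L[:,0]+c*L[:,1], L[:,2]]
def fit(C,L,uv,p0):
    r=least_squares(lambda p:(proj(C,place(p,L))-uv).ravel(),p0,loss="soft_l1")
    return r.x,(proj(C,place(r.x,L))-uv).round(1)
t=np.linspace(0,2*np.pi,48)
CYL=np.array([[.016*np.cos(a),y,.045+.016*np.sin(a)] for a in t for y in (-.044,.044)])
def fitcan(C,uv,p0,L=CYL):
    def f(p):
        h=cv2.convexHull(proj(C,place(p,L)).astype(np.float32)); return [cv2.pointPolygonTest(h,(float(u),float(v)),True) for u,v in uv]
    r=least_squares(f,p0,diff_step=1e-3,x_scale=[.01,.01,.1]); return r.x,np.round(r.fun,1)
E
python3 - <<'E'
from fit import *
C=cam("wrist",np.load("pics/can1.npy"))
uv=np.array([[190,105],[197,135],[204,165],[236,100],[241,130],[246,160],[228,182],[215,184],[196,53]])/1.6+[180,100]
print("can",fitcan(C,uv,[.433,-.08,.3]))
C=cam("wrist",np.load("pics/press1.npy"))
L=np.array([[-.026,.0245,.042],[.026,.0245,.042],[-.026,-.0245,.042],[.026,-.0245,.042],[.075,.065,.058],[.075,-.065,.058],[-.153,.0265,.055],[-.153,-.0265,.055],[-.077,.0265,.055],[-.077,-.0265,.055]])
uv=np.array([[450,129],[535,143],[437,209],[520,226],[649,79],[598,311],[208,102],[205,198],[349,117],[338,213]])/2.2+[140,80]
print("press",fit(C,L,uv,[.573,.185,-.12]))
rollers=unproj(C,np.array([[507,73],[471,285]])/2.2+[140,80],.058);print(rollers,rollers.mean(0))
robot.move_to([.45,.1,.29],DOWN(90)); robot.move_to([.42,-.235,.24],DOWN(0)); im,C=snap("rack2")
cv2.imwrite("pics/v3.png",cv2.resize(im[60:320,170:470],None,fx=2.5,fy=2.5,interpolation=cv2.INTER_CUBIC)); print(robot.current_time_s(),pose()[:3,3])
E
```

```text
can (array([ 0.43253228, -0.075521  ,  0.18951557]), array([ 0.1,  0.5,  0.9,  0.1,  0.5,  0.8,  0.3, -0.3,  0. ]))
press (array([ 0.57480437,  0.19684027, -0.12180323]), array([[-3. ,  0.5],
       [ 0.5, -0.8],
       [-2.5,  3.2],
       [ 0.4,  0.3],
       [ 0.2, -0.6],
       [ 0.3,  0.2],
       [-0.2, -1.1],
       [-0.8, -0. ],
       [ 0.8, -0. ],
       [ 1.3,  0.4]]))
[[0.58311977 0.25476383 0.058     ]
 [0.56789681 0.13934445 0.058     ]] [0.57550829 0.19705414 0.058     ]
7.0917 [ 0.42137327 -0.23302178  0.24004186]
```

View pics/v3.png

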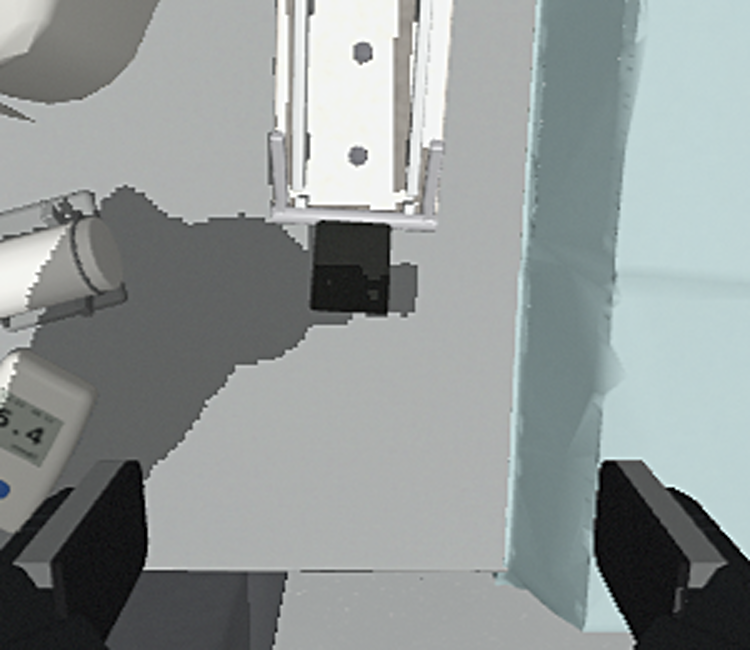

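```bash
python3 - <<'E'
from fit import *
T=np.load("pics/rack2.npy"); C=cam("wrist",T); print(R.from_matrix(T[:3,:3]).as_euler('xyz',degrees=True))
L=np.array([[-.028,.0335,.022],[-.028,-.0335,.022],[-.016,.0245,.0386],[-.016,-.0245,.0386],[-.065,.017,.049],[-.065,-.017,.049]])
uv=np.array([[277,213],[431,222],[299,203],[411,203],[311,311],[388,316]])/2.5+[170,60]
p,r=fit(C,L,uv,[.48,-.22,-.06]); print("rest",p,r)
print("rail",(proj(C,place(p,[[.06,.0245,.0494],[.06,-.0245,.0494]]))-[170,60])*2.5, proj(C,place(p,[[-.0555,0,.042]])))
C1=cam("wrist",np.load("pics/rack1.npy"))
print("in v1 right: rail corners",((proj(C1,place(p,[[-.016,.0245,.0386],[-.016,-.0245,.0386],[.074,.0245,.0513],[.074,-.0245,.0513]]))-[180,100])*1.6+[400,0]).round())
E
```

```text
[-1.79944260e+02 -2.56628007e-02  2.37824733e-01]
rest [ 0.480578   -0.22661847 -0.04803486] [[ 1.4  1.4]
 [-1.   0.9]
 [-0.5 -3.8]
 [ 0.6 -1.3]
 [-0.5  0.4]
 [ 0.3  0. ]]
rail [[300.38052201  -4.45639835]
 [427.35585749   2.73413223]] [[310.2791259  175.62858487]]
in v1 right: rail corners [[600.  77.]
 [597. 145.]
 [734.  85.]
 [726. 156.]]
```

```bash
python3 - <<'E'
from fit import *
p=[.480,-.2266,-.048]
q=place(p,[[-.060,0,0]])[0]
fingers.gripper_to(0.0)
a=DOWN(np.degrees(p[2]))
robot.move_to([q[0],q[1],.10],a)
print(robot.line_to([q[0],q[1],.023],velocity=.06,f_stop=12), robot.current_tool_pos(), robot.current_contact_force())
robot.line_to([q[0],q[1],.20],velocity=.25)
# look at the rack, then go over the can
robot.move_to([.42,-.20,.24],DOWN(0)); im,_=snap("rack3")
can=np.array([.4325,-.0755])
fingers.gripper_to(0.7); robot.move_to([can[0],can[1],.20],DOWN(90+np.degrees(.19))); im2,_=snap("can2")
v=np.hstack([cv2.resize(im[60:320,170:470],None,fx=1.3,fy=1.3),cv2.resize(im2[60:320,170:470],None,fx=1.3,fy=1.3)])
cv2.imwrite("pics/v4.png",v); print(robot.current_time_s(),pose()[:3,3],robot.current_eef_rot())
E
```

```text
True [ 0.4196659  -0.22374239  0.03502951] [-2.38899763  1.14559079  8.44866699]
12.5917 [ 0.43263929 -0.07606359  0.20017143] [1.79978695e+02 2.26069567e-02 1.00795405e+02]
```

View pics/v4.png

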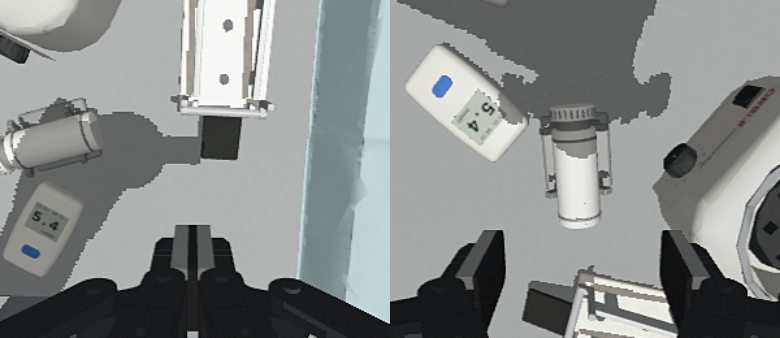

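```bash
python3 - <<'E'
from fit import *
C=cam("wrist",np.load("pics/can2.npy"))
im=cv2.imread("pics/can2.png"); g=im.min(2)
o=[170,60]
uv=np.array([[553,160],[556,190],[559,218],[596,160],[598,190],[600,218],[580,229],[573,102]])-[390,0]; uv=uv/1.3+o
for y0 in (.1,.19,.28): print(fitcan(C,uv,[.4325,-.0755,y0]))
p=[.480,-.2266,-.048]
q=place(p,[[-.064,0,0]])[0]; robot.line_to([.44,-.1,.2],velocity=.3)
fingers.gripper_to(0.0); a=DOWN(np.degrees(p[2]))
robot.move_to([q[0],q[1],.08],a)
print(robot.line_to([q[0],q[1],.020],velocity=.06,f_stop=25), robot.current_tool_pos(), robot.current_contact_force())
robot.line_to([q[0],q[1],.20],velocity=.25)
for r in range(int(uv[:,1].min())-2,int(uv[:,1].max())+3,8): print(r,''.join('%4d'%x for x in g[r,288:342:2]))
print(robot.current_time_s())
E
```

```text
(array([ 0.42988426, -0.07650448,  0.26611232]), array([ 0.3,  0.3,  0.5,  0.4,  0.4,  0.4, -0.2, -0.2]))
(array([ 0.42988442, -0.07650447,  0.26610217]), array([ 0.3,  0.3,  0.5,  0.4,  0.4,  0.4, -0.2, -0.2]))
(array([ 0.42988422, -0.07650466,  0.26611545]), array([ 0.3,  0.3,  0.5,  0.4,  0.4,  0.4, -0.2, -0.2]))
True [ 0.41571062 -0.22335589  0.03376706] [-4.04241985  2.42592063 14.03399246]
136   92  94  92  92  93  91  93  91  92  93  93  94  92  93  93  93  91  92  93  93  93  93  92  93  92  94  93
144   93  92  90 117 127 134 137 140 142 144 145 145 147 119 143  92 139  80  97  83  92  94  96  95  94  94  92
152   82  83  81 118 131 136 141 141 145 145 145 146 143 143 119 100  78  55  58  56  51  64  84  84  76  91  92
160   70  75  70  96 111 100  89  78  80  83  82  91  90  99 115 134 137 136 129 120  71  59  68  59 108 124 170
168  149 176 176 139  50  58  63  62  59  65  65  68  67  67  69  68  66 102 132 126 135 177 174 174 174 100 170
176  125 173 173 178 158 185 210 226 165 134 140 140 141 141 141 138 135 133 128 119 123 176 172 172 177 127 167
184  122 164 173 173 129 180 199 212 219 226 231 233 235 234 235 229 222 214 203 188 155 170 173 172 175 144 160
192  173 135 175 173 158 172 195 210 217 225 230 233 234 234 234 230 222 216 206 190 174  78  74  73  63 145 132
200  169 127 182 182 159 160 191 207 216 223 229 233 234 234 234 231 224 217 210 193 176  96  43 172 173 164 115
208  172 118  97  70 113 115 186 202 215 221 228 234 234 234 234 231 224 217 211 196 177 126 120 107 133 122 147
216  167 166 166 166 167 169 173 197 212 221 226 233 235 234 233 235 211 218 211 200 179 142 164 166 167 167 167
224  166 167 165 167 167 172 158 193 211 220 225 232 235 234 233 231 226 219 213 206 190 109 131 168 166 166 168
232  165 165 167 166 167 166 165 186 206 219 226 232 236 236 234 232 151 221 213 208 178 166 166 166 168 167 167
16.2833
```

```bash
python3 - <<'E'
from fit import *
can=[.430,-.0765]; a=DOWN(90+np.degrees(.266))
fingers.gripper_to(0.7)
robot.move_to([*can,.15],a); im,_=snap("can3")
print(robot.line_to([*can,.043],velocity=.12,f_stop=20), robot.current_tool_pos())
fingers.gripper_to(0.0,40); print("gap",robot.current_finger_gap())
robot.line_to([*can,.16],velocity=.15); print("gap",robot.current_finger_gap(),robot.current_contact_force())
f=(.5752,.197,-.122)
robot.line_to([.45,.05,.22],velocity=.25); 
robot.move_to([f[0],f[1],.16],DOWN(90+np.degrees(f[2])))
robot.pause(.2); im2,_=snap("press2")
cv2.imwrite("pics/v5.png",np.hstack([im[60:360,170:470],im2[60:360,120:520]])); print(robot.current_time_s(),pose()[:3,3],robot.current_eef_rot())
E
```

```text
False [ 0.43072611 -0.07665494  0.0435951 ]
gap 0.3626992437379908
gap 0.36000182535493885 [ 0.67264759  0.97371194 -2.70413145]
22.4083 [0.57546658 0.19527913 0.1610475 ] [1.79914388e+02 1.45917019e-02 8.28823912e+01]
```

View pics/v5.png

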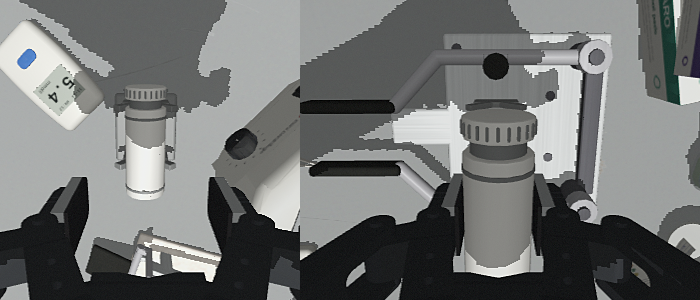

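```bash
python3 - <<'E'
from fit import *
T=np.load("pics/press2.npy"); C=cam("wrist",T); o=np.array([120-300,60])
t=lambda x,y,z:(proj(C,(T@[x,y,z,1])[:3])-o).round(0)[0]
print("can in hand: end top",t(.044,0,-.018),"end bottom",t(.044,0,.014),"cap start top",t(.0345,0,-.018),"neck/body",t(.028,0,-.018),"sides end",t(.044,.016,-.002),t(.044,-.016,-.002))
L=np.array([[0,.058,.058],[.075,.065,.058],[.075,-.065,.058],[-.077,.0265,.055],[-.077,-.0265,.055]])
uv=np.array([[495,64],[596,56],[582,214],[397,105],[401,168]])+o
print(fit(C,L,uv,[.575,.197,-.122]))
E
```

```text
can in hand: end top [492. 124.] end bottom [493. 109.] cap start top [492. 149.] neck/body [492. 166.] sides end [532. 115.] [454. 115.]
(array([ 0.57554167,  0.19759101, -0.13608345]), array([[ 0.2,  0.1],
       [ 2. , -0.6],
       [ 0.5,  0.6],
       [-2.1, -0.3],
       [-0.9,  0.9]]))
```

```bash
python3 - <<'E'
from fit import *
f=(.5732,.1975,-.128); a=DOWN(90+np.degrees(f[2]))
robot.line_to([f[0],f[1],.10],a,velocity=.12); robot.pause(.2)
print(robot.line_to([f[0],f[1],.044],velocity=.06,f_stop=10), robot.current_tool_pos(), robot.current_contact_force())
fingers.gripper_to(0.6); robot.pause(.3)
robot.line_to([f[0],f[1],.16],velocity=.15)
h=place(f,[[-.06,-.01,.24]])[0]; robot.move_to(h,a); robot.pause(.2); im,C=snap("press3")
cv2.imwrite("pics/v6.png",cv2.resize(im[40:340,130:530],None,fx=1.9,fy=1.9,interpolation=cv2.INTER_CUBIC))
print(robot.current_time_s(),pose()[:3,3])
P=place(f,[[0,.044,.061],[0,-.044,.061],[-.016,0,.045],[.016,0,.045],[-.153,.0265,.055],[-.077,.0265,.055],[-.153,-.0265,.055],[-.077,-.0265,.055]])
print(((proj(C,P)-[130,40])*1.9).round())
E
```

```text
False [0.57403474 0.19727358 0.04445905] [ 1.86973257 -1.2282486  -2.07240391]
26.6333 [0.51218932 0.19458035 0.23809594]
[[471. 166.]
 [463. 328.]
 [433. 245.]
 [490. 245.]
 [180. 199.]
 [322. 199.]
 [188. 295.]
 [324. 295.]]
```

View pics/v6.png

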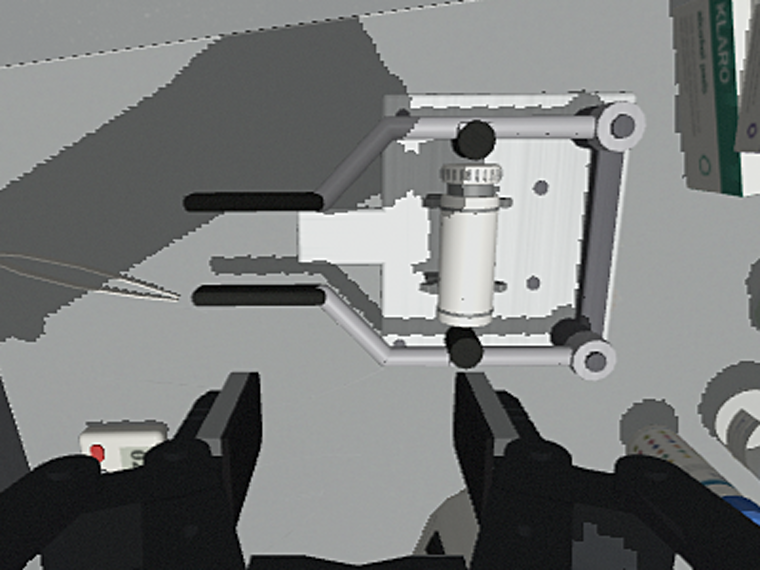

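```bash
python3 - <<'E'
from fit import *
f=(.5732,.1975,-.128); a=DOWN(np.degrees(f[2])); m=place(f,[[-.115,0,0]])[0][:2]
fingers.gripper_to(1.0); robot.move_to([*m,.15],a)
print(robot.line_to([*m,.039],velocity=.12,f_stop=10), robot.current_tool_pos())
fingers.gripper_to(0.0,30); print("gap",robot.current_finger_gap()); robot.pause(.5); print("gap",robot.current_finger_gap(),robot.current_contact_force())
fingers.gripper_to(1.0); robot.pause(.2)
robot.line_to([*m,.18],velocity=.2)
b=DOWN(90+np.degrees(f[2])); h=place(f,[[-.03,-.01,.20]])[0]; fingers.gripper_to(.6); robot.move_to(h,b); robot.pause(.2); im,C=snap("press4")
cv2.imwrite("pics/v7.png",cv2.resize(im[40:340,130:530],None,fx=1.9,fy=1.9,interpolation=cv2.INTER_CUBIC))
print(robot.current_time_s(),pose()[:3,3])
E
```

```text
False [0.45986962 0.21252303 0.03970379]
gap 0.2492798506898467
gap 0.24679199990077538 [ 0.83422385 -5.44304468 11.81065555]
34.4917 [0.54195896 0.19159939 0.19999764]
```

View pics/v7.png

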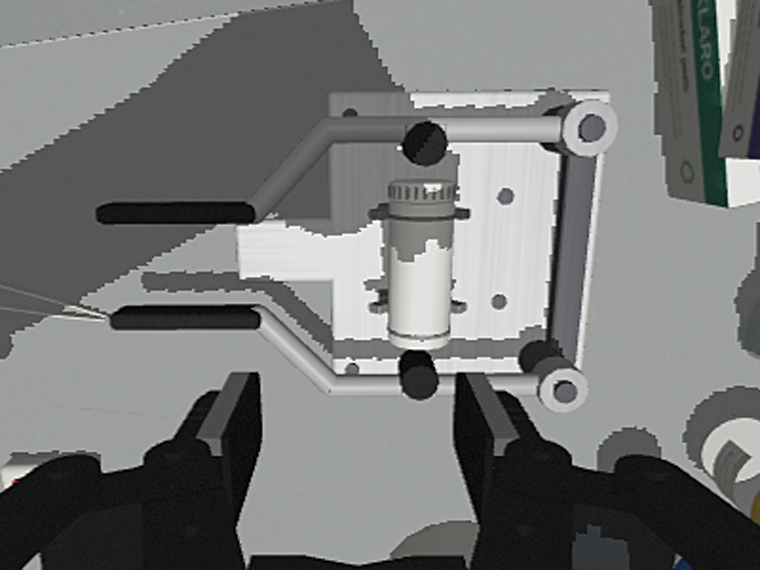

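```bash
python3 - <<'E'
from fit import *
f=(.5732,.1975,-.128); a=DOWN(90+np.degrees(f[2]))
robot.move_to([f[0],f[1],.15],a)
print(robot.line_to([f[0],f[1],.043],velocity=.12,f_stop=15), robot.current_tool_pos())
fingers.gripper_to(0.0,40); print("gap",robot.current_finger_gap())
robot.line_to([f[0],f[1],.16],velocity=.15); print("gap",robot.current_finger_gap(),robot.current_contact_force())
robot.line_to([.45,.05,.24],velocity=.25)
robot.move_to([.478,-.275,.22],DOWN(87.2)); robot.pause(.2); im,C=snap("rack4")
cv2.imwrite("pics/v8.png",cv2.resize(im[40:340,150:490],None,fx=2,fy=2,interpolation=cv2.INTER_CUBIC))
print(robot.current_time_s(),pose()[:3,3])
E
```

```text
False [0.57406381 0.1979004  0.04412155]
gap 0.35820195391577053
gap 0.36168050569165766 [ 0.52748177 -0.07779761 -3.07449631]
39.5917 [ 0.47866761 -0.27359349  0.22016639]
```

View pics/v8.png

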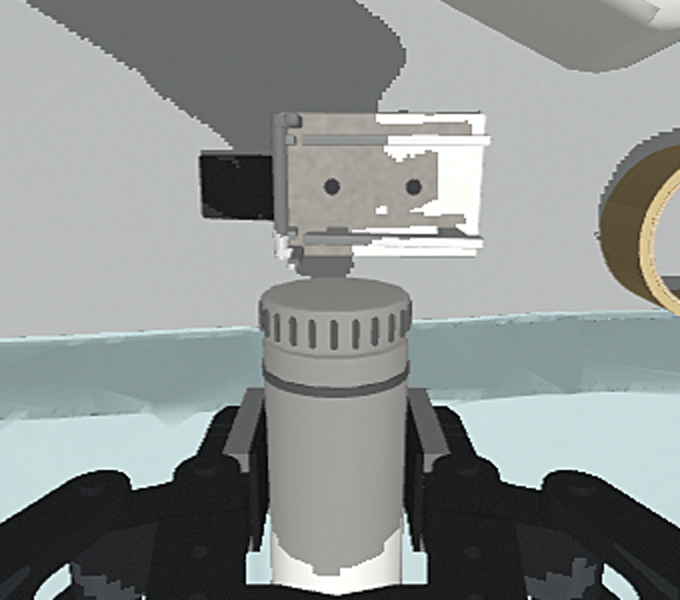

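```bash
python3 - <<'E'
from fit import *
T=np.load("pics/rack4.npy"); C=cam("wrist",T); v=lambda q:np.asarray(q)/2+[150,40]
t=lambda x,y,z:((proj(C,(T@[x,y,z,1])[:3])-[150,40])*2).round(0)[0]
print("end top",t(.0375,0,-.018),"end bot",t(.0375,0,.014),"sides",t(.0375,.016,-.002),t(.0375,-.016,-.002),"cap start",t(.028,0,-.018))
L=np.array([[-.028,.0335,.024],[-.028,-.0335,.024],[.074,.0245,.0513],[.074,-.0245,.0513],[-.073,.017,.011],[-.073,-.017,.011],[-.016,.0245,.0386],[-.016,-.0245,.0386]])
uv=np.array([[281,117],[282,250],[490,140],[483,243],[200,152],[203,218],[287,140],[290,236]])
p,r=fit(C,L,v(uv),[.478,-.2255,-.048]); print("rest",p,r*2)
E
```

```text
end top [324. 322.] end bot [327. 284.] sides [402. 301.] [249. 301.] cap start [325. 371.]
rest [ 0.48207373 -0.22554083 -0.05382687] [[-2.6  2.6]
 [-1.6  0.4]
 [ 1.4 -0.8]
 [ 0.6  0.4]
 [-3.2  0.2]
 [-2.8 -1.8]
 [13.6 -2.2]
 [11.2  2. ]]
```

```bash
python3 - <<'E'
from fit import *
p=(.480,-.225,-.05); a=DOWN(90+np.degrees(p[2])); q=place(p,[[.005,-.001,0]])[0][:2]
robot.line_to([*q,.22],a,velocity=.15); robot.line_to([*q,.085],velocity=.15); robot.pause(.2)
print(robot.line_to([*q,.055],velocity=.04,f_stop=5), robot.current_tool_pos(), robot.current_contact_force())
fingers.gripper_to(0.55); robot.pause(.3)
robot.line_to([*q,.15],velocity=.12)
h=place(p,[[0,-.05,.21]])[0]; robot.move_to(h,a); robot.pause(.2); im,C=snap("rack5")
cv2.imwrite("pics/v9.png",cv2.resize(im[40:340,150:490],None,fx=2,fy=2,interpolation=cv2.INTER_CUBIC))
sc=vision.grab_frame("side"); 
print(robot.current_time_s(),robot.current_contact_force())
s2=vision.grab_frame("scene")
cv2.imwrite("pics/v10.png",cv2.resize(np.hstack([sc[220:320,250:370],s2[250:350,290:410]])[:,:,::-1],None,fx=3.2,fy=3.2,interpolation=cv2.INTER_CUBIC))
E
```

```text
True [ 0.48428592 -0.22594276  0.05614268] [-0.25805354  0.14671221  4.36956443]
44.25 [0.23826829 0.37215435 0.41491533]
```

View pics/v9.png

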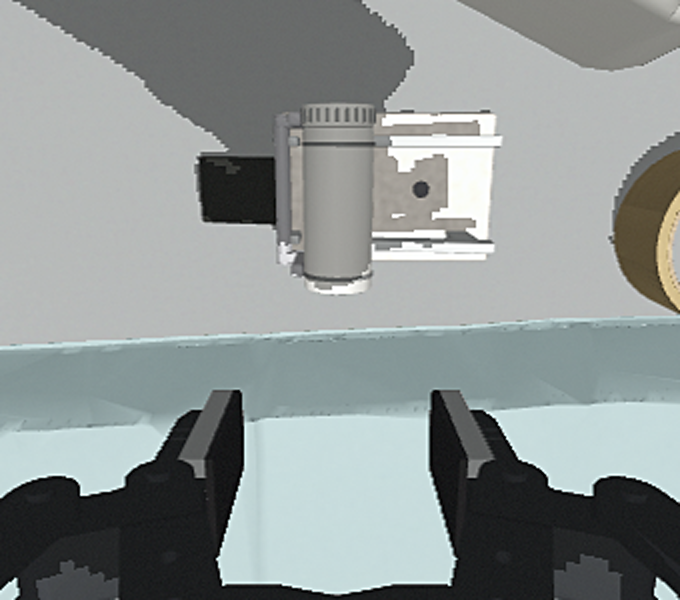

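View pics/v10.png

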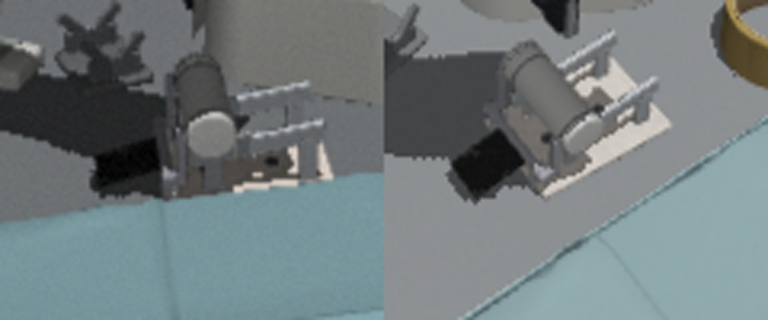

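```bash
python3 - <<'E'
from fit import *
T=np.load("pics/rack5.npy"); C=cam("wrist",T); v=lambda q:np.asarray(q)/2+[150,40]
L=CYL.copy(); L[:,2]+=.012; L[L[:,1]>0,1]=.0375
c,r=fitcan(C,v([[302,160],[303,200],[303,250],[375,160],[374,200],[372,250],[340,103],[338,294]]),[.48,-.225,-.05],L); print("can",c,r)
Lr=np.array([[-.028,.0335,.024],[-.028,-.0335,.024],[.074,.0245,.0513],[.074,-.0245,.0513]])
p,r=fit(C,Lr,v([[283,115],[284,253],[502,142],[494,248]]),[.478,-.2255,-.048]); print("rest",p,r*2)
d=c[:2]-p[:2]; print("rel",R.from_euler('z',-p[2]).apply([*d,0]).round(4), c[2]-p[2])
# pedal geometry for stop angles
for ang in (.6,.75,.9):
    e=np.radians(36)-ang; P=[[-.028-.046*np.cos(e),s*.017,.022+.046*np.sin(e)] for s in(1,-1)]
    print(ang,((proj(C,place(p,P))-[150,40])*2).round(1).tolist())
E
```

```text
can [ 0.48230225 -0.22425048 -0.05795307] [-0.3  0.1  0.  -0.1 -0.2  0.2  0.7  0.9]
rest [ 0.48223063 -0.22445918 -0.07300044] [[-0.4  1.4]
 [-1.8 -0.6]
 [ 2.4 -1.4]
 [ 0.   0.8]]
rel [0.0001 0.0002 0.    ] 0.015047366142075039
0.6 [[189.8, 148.9], [192.4, 217.9]]
0.75 [[193.7, 148.9], [196.1, 216.4]]
0.9 [[199.3, 148.9], [201.5, 215.0]]
```

```bash
python3 - <<'E'
from station import robot, workorder
print(robot.current_time_s()); workorder.close_job()
E
```

```text
44.3
the job is handed in; nothing more can be done
```

I handed the job in at 44.3 s of the 72 s allowed. The canister is capped and parked on the rack against its raised stop. `close_job` reports no verdict, so this rests on my own checks.

- **Pedal:** I pressed it down twice. The first press stopped at 12 N and may not have been full travel, so I repeated it until 25 N. In the last wrist picture the pedal end lies where a stop angle of about 0.9 rad would put it.
- **Cap:** I laid the canister in the cradle and squeezed both handles. The fingers closed to about 21 mm (23 mm expected), and the grey neck was gone in the next picture.
- **Parked pose:** From the last picture the canister centre is within about 1 mm of the rest point across and along, and within 0.02 rad in direction. I did not measure its height, only saw in the side and scene pictures that it lies on the rails.
- **Clearance:** The gripper is well clear of everything, and the contact force read about zero.

**Disagreements:** The wrist camera calibration was about 2 mm off sideways, seen from the canister in the hand, and I corrected for it. My first canister heading (0.19 rad) was off and a second look gave 0.27 rad, which I used for the grasp. The rack heading varied from -0.05 to -0.07 rad between pictures, within tolerance.

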